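# Fold up a canister cradle and lay the canister across its notches

### The job

Fold both end panels of the wooden canister cradle up until they stand fully upright, then lay the tall metal canister centrally across the two notches, sloping, with its lid end over the taller panel. Set it down gently rather than dropping it, let go, and leave the other things on the table where they are.

Things in the scene. Friction and masses are not known exactly. Their poses are not given: they have to be found in the camera images.
- cradle: Folding wooden cradle, fixed. Base board 110 (x) x 100 (y) x 14 mm; origin at the centre of its underside, z up. Taller end panel hinged at its +x end, shorter at -x; low fixed side walls, 50 mm high, at y = +-44 mm. Panels upright, the canister rests in both notches with its axis in the plane y = 0, rising 18.8 degrees (slope 0.34) towards +x, 111 mm above the table at x = 0.
- tall_panel (a joint): Hinge of the taller end panel: 0 lying flat outward, 1.571 fully upright (hard stop, cannot fold inward). Starts half folded, 0.5 to 0.95. Stiff hinge (0.2 N m): stays where left, even under the canister; a push of 2 to 10 N near the notch moves it. Push with a finger on its outer (under) side, following its arc: a level push at a low angle can bind.
- short_panel (a joint): The same for the shorter end panel: 0 flat outward, 1.571 fully upright (hard stop); same stiff hinge; starts 0.5 to 0.95.
- tall_panel_hinge (a point): Middle of the taller panel's hinge line, (55, 0, 14) mm in the cradle's frame, on its outer face: upright it occupies x = 45 to 55. Panel 96 mm wide, 10 thick; from the hinge it is solid for 84 mm up to the notch floor, two horns beside the notch reach 114. Notch 16 mm wide at the floor; cheeks spread at 45 degrees to 64 mm wide, 24 mm above the floor.
- short_panel_hinge (a point): Middle of the shorter panel's hinge line, at (-55, 0, 14) mm in the cradle's frame; upright the panel occupies x = -45 to -55 mm. Same width, thickness and notch; solid for 50 mm up to the notch floor, horns to 80 mm.
- tall_panel_notch (a point): Middle of the notch floor of the taller panel (mid thickness); moves with the panel.
- short_panel_notch (a point): Middle of the notch floor of the shorter panel (mid thickness); moves with the panel.
- canister: Tall round metal canister with a white plastic lid, 180 mm tall, body 50 mm in diameter, lid (the top 20 mm) 56 mm in diameter; closed, rigid, about 0.26 kg, centre of mass about mid height. Starts upright on the table. Origin at the centre of its underside, z along its axis towards the lid. The only tall thing in its group.
- canister_mid (a point): Point on the canister's axis half way up, 90 mm from the underside.
- canister_lid (a point): Centre of the lid's top, 180 mm from the underside.
- jar: Bystander: short round white jar with a metal cap, 64 mm in diameter, 88 mm tall; origin at the centre of its underside.
- caddy: Bystander: square metal caddy with white lid, 66 x 66 mm, 89 mm tall; origin at the centre of its underside.
- mug: Bystander: white mug, 80 mm in diameter, 92 mm tall, handle at its +y; origin at the centre of its underside.
- bowl: Bystander: white bowl, 110 mm in diameter, 55 mm tall; origin at the centre of its underside.
- spoon: Bystander: wooden spoon 200 mm long, lying on the table near the robot; handle towards its -x.
- carton: Bystander: cardboard box 50 x 90 x 120 mm tall; origin at the centre of its underside.

How it is judged:
By the outcome, as a careful person would: the job done as asked, in the order asked, and still so for the second after the job is handed in, with the robot touching nothing.
It also fails if it takes over 72 s, if anything falls off the work surface, if the arm or the gripper's body presses on something with over 40 N, if the wrist force passes 120 N, or if a joint passes its speed limit or range.

### The arm

A 6-joint arm with a two-finger parallel gripper is mounted at the origin on the work surface. World frame = base frame: x ahead of the robot, y to its left, z up, the work surface at z = 0. Lengths are in m, angles in rad, forces in N, time in s.
With the tool pointing down it reaches from about 0.25 to 0.8 m from the base axis. Payload 3.9 kg.
Tool frame: the origin (TCP) lies on the centre line of the jaws, within the pads' length; the fingertips stand env.nose_length ahead of it and the grasp point (between the pads) lies 11 mm behind it (env.nose_length is the distance from the TCP to the fingertips, in m); z points along the fingers, x is the direction in which the jaws open and shut, and the axes are right-handed (so a half turn about z gives the same grasp; the last joint's range is limited). The gripper opens to 85 mm and grips with 20 to 120 N. Pads are 22 mm wide; open, the fingers measure 114 mm over their backs; the gripper's body (76 mm by 85 mm) begins 54 mm behind the grasp point. The pads swing forward as they close: fully open they stand 13 mm farther back than shut.
Start: joints at [-1.115, 0.26, -0.138, 1.173, 0, 1.571], TCP at [0.231, -0.471, 0.239] pointing down, gripper open.
Joint ranges: [-2.78, 2.78], [-0.83, 1.72], [-1.28, 1.37], [-1.9, 2.12], [-1.57, 1.48], [-3.14, 3.14]. Speed limits (rad/s): [2.57, 2.57, 3.14, 3.14, 3.14, 3.14].

### API

Orientations are given as a rotation vector (axis times angle).
In Python, from workcell import env gives the robot as it stands. The module is installed in compiled form; this text tells all that it offers. Calls block until the motion is done:
- env.move_to(position, orientation): joint-space move of the TCP to a pose.
- env.move_straight(position, rotation=None, speed=0.15, guard=None): straight line of the TCP; rotation=None keeps the orientation; speed is the mean speed in m/s. With guard (N) it stops when the force on the tool has changed by that much, and returns True; else False.
- env.set_joints(angles): joint-space move.
- env.grip(opening, effort=None): finger opening in m; effort is the grip in N (None keeps the last); returns when the fingers have stopped.
- env.dwell(seconds).
- env.ik(position, orientation): joint angles nearest the present ones, or None.
- env.snapshot(name): name is "side" or "top"; returns (picture, depth): 420x560x3 uint8, red, green, blue; 420x560 float32, m along the optical axis (not along the pixel's ray), 0 where there is no reading.
- env.camera_model(name): a dict with "K" (3x3 intrinsics, pixels), "pose" (4x4, takes a point from camera to world coordinates). Camera axes: x right, y down, z forward; pixel columns grow to the right and rows downward; lengths in m; the calibration is good to about 2 mm. A picture is of the moment at which its call begins. camera_model takes no time and is no camera call.
A pose or a line that the arm cannot do raises env.IKError and nothing moves.
- env.job_done(): hands the job in, once; it reports no verdict.
Readings, each from a call of its own:
- env.current_clock(): time.
- env.current_joint_pos(): joint angles.
- env.current_dq(): joint speeds.
- env.current_joint_efforts(): joint torques, N m.
- env.current_ee_pos(): TCP position.
- env.current_eef_rot(): TCP orientation.
- env.current_force(): force on the tool from outside, world axes, zero at the start.
- env.current_torque(): the same for the moment, N m.
- env.current_gripper_width(): finger opening in m.
Only numpy, scipy, OpenCV 4.12 (cv2) and the standard library are available. Lean on these libraries where they do the work, as an engineer would, in place of code of your own. Each camera call takes 0.05 s, during which the arm holds its last target.

## Working session

There is one attempt and no reset: what is moved stays moved. The work goes in short steps, each a Python script; the robot and the scene stay as the last script left them, time stands still between calls to the robot, and variables do not carry over. Pictures are saved under pics/ and viewed, and the job is handed in when it is done.

```bash
mkdir -p pics; python3 - <<'E'
from workcell import env
import cv2,numpy as np
for n in("side","top"):
    p,d=env.snapshot(n); cv2.imwrite(f"pics/{n}0.png",p[:,:,::-1]); np.save(f"pics/{n}0.npy",d)
    c=env.camera_model(n); print(n,np.round(c["K"],1).tolist(),np.round(c["pose"],3).tolist())
print(env.nose_length,env.current_clock(),env.current_eef_rot(),env.current_force())
E
```

```text
side [[527.9, 0.0, 277.2], [0.0, 527.9, 204.2], [0.0, 0.0, 1.0]] [[-0.924, -0.267, 0.273, 0.198], [-0.381, 0.68, -0.626, 0.812], [-0.019, -0.683, -0.73, 1.091], [0.0, 0.0, 0.0, 1.0]]
top [[392.6, 0.0, 284.7], [0.0, 392.6, 209.4], [0.0, 0.0, 1.0]] [[-0.016, -0.988, 0.151, 0.424], [-1.0, 0.016, -0.0, -0.032], [-0.002, -0.151, -0.988, 0.937], [0.0, 0.0, 0.0, 1.0]]
0.008 0.1 [-2.66509198e+00  1.66163238e+00  2.36744606e-03] [-0.49269176  0.02502831  0.03515223]
```

View pics/side0.png

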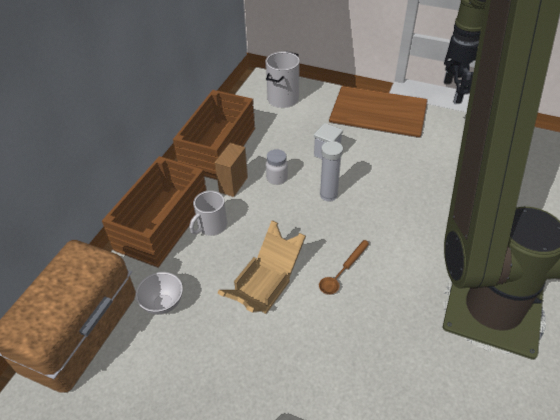

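View pics/top0.png

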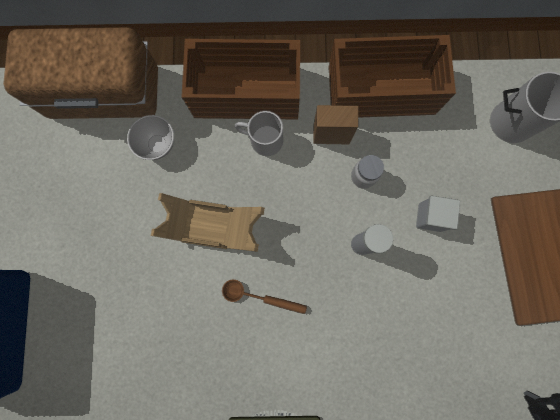

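```bash
cat > h.py <<'E'
import numpy as np,cv2
from workcell import env
from scipy.spatial.transform import Rotation as R
def cloud(n,d):
    c=env.camera_model(n);K=c["K"];P=np.array(c["pose"])
    v,u=np.mgrid[:420,:560]
    X=np.stack([(u-K[0][2])/K[0][0]*d,(v-K[1][2])/K[1][1]*d,d],-1)
    W=X@P[:3,:3].T+P[:3,3]; W[d==0]=np.nan
    return W
def proj(n,p):
    c=env.camera_model(n);K=np.array(c["K"]);P=np.array(c["pose"])
    q=K@(P[:3,:3].T@(np.array(p)-P[:3,3])); return q[:2]/q[2]
def crop(src,dst,x0,y0,x1,y1,s):
    im=cv2.imread(src)[y0:y1,x0:x1]; im=cv2.resize(im,None,fx=s,fy=s,interpolation=cv2.INTER_CUBIC)
    for x in range((x0//10+1)*10,x1,10):
        cv2.line(im,((x-x0)*s,0),((x-x0)*s,4 if x%50 else 12),(0,0,255),1)
    for y in range((y0//10+1)*10,y1,10):
        cv2.line(im,(0,(y-y0)*s),(4 if y%50 else 12,(y-y0)*s),(0,0,255),1)
    cv2.imwrite(dst,im)
E
python3 - <<'E'
from h import *
crop("pics/top0.png","pics/topc.png",145,185,275,265,6)
crop("pics/side0.png","pics/sidec.png",210,215,320,315,6)
for n,(x0,y0,x1,y1) in dict(top=(140,180,275,265),side=(210,215,320,315)).items():
    W=cloud(n,np.load(f"pics/{n}0.npy"))
    print(n,"table z",np.nanmedian(W[300:320,100:180,2]) if n=="top" else np.nanmedian(W[330:380,180:260,2]))
    # canister
T=cloud("top",np.load("pics/top0.npy"));S=cloud("side",np.load("pics/side0.npy"))
for n,W in(("T",T),("S",S)):
    m=(W[...,2]>.172)&(W[...,2]<.19)&(W[...,0]>.2)&(W[...,0]<.6)&(W[...,1]>-.4)&(W[...,1]<-.1)
    p=W[m]; print(n,len(p),p.mean(0),p.min(0),p.max(0))
    m=(W[...,2]>.04)&(W[...,2]<.15)&(W[...,0]>.25)&(W[...,0]<.5)&(W[...,1]>-.3)&(W[...,1]<-.15)
    p=W[m]; print(len(p),p.mean(0),p.min(0),p.max(0))
def show(W,pts):
    for a in pts: print(a,np.round(W[a[1],a[0]],4))
# base board
A=np.concatenate([T[180:265,145:275].reshape(-1,3),S[215:315,210:320].reshape(-1,3)])
A=A[(A[:,2]>.008)&(A[:,2]<.13)]
np.save("pics/A.npy",A); 
# render bev height map
im=np.zeros((300,400),np.float32)
for x,y,z in A:
    j=int((0.25-y)*1000*1); i=int((.55-x)*1000)
    if 0<=i<300 and 0<=j<400: im[i,j]=max(im[i,j],z)
ys,xs=np.nonzero(im);print(ys.min(),ys.max(),xs.min(),xs.max())
o=cv2.applyColorMap((im/0.13*255).astype(np.uint8),cv2.COLORMAP_JET);o[im==0]=0
o=o[ys.min():ys.max()+1,xs.min():xs.max()+1];cv2.imwrite("pics/bev.png",cv2.resize(o,None,fx=3,fy=3,interpolation=0))
E
```

```text
top table z 0.001107047410043971
side table z -0.0006264134025677492
T 667 [ 0.48045343 -0.2106299   0.18142244] [ 0.45405251 -0.23841656  0.17228345] [ 0.50870901 -0.18374167  0.18541028]
199 [ 0.47404809 -0.1922132   0.09701394] [ 0.45596505 -0.2177073   0.04050932] [ 0.4984428  -0.18657613  0.14940058]
S 268 [ 0.48182675 -0.20723491  0.17822907] [ 0.45474982 -0.2388941   0.17217924] [ 0.5106097  -0.18083802  0.18399811]
490 [ 0.47573115 -0.19162639  0.09666251] [ 0.45719678 -0.21736194  0.04011989] [ 0.49996847 -0.17963459  0.14950737]
0 149 0 235
```

View pics/topc.png

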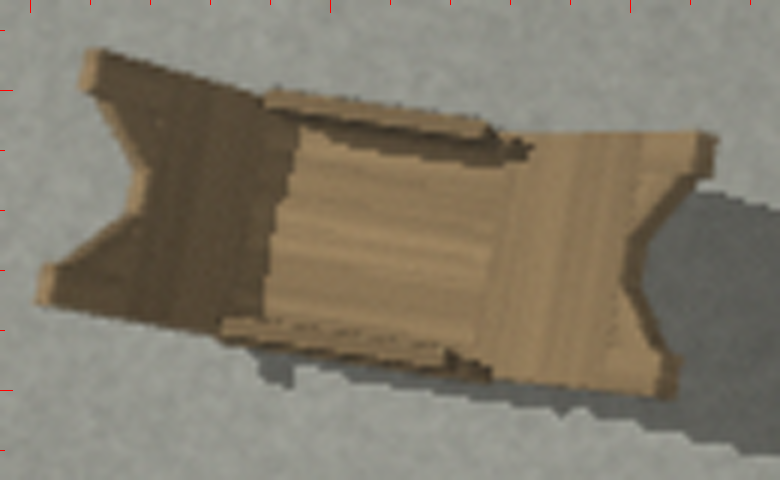

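View pics/sidec.png

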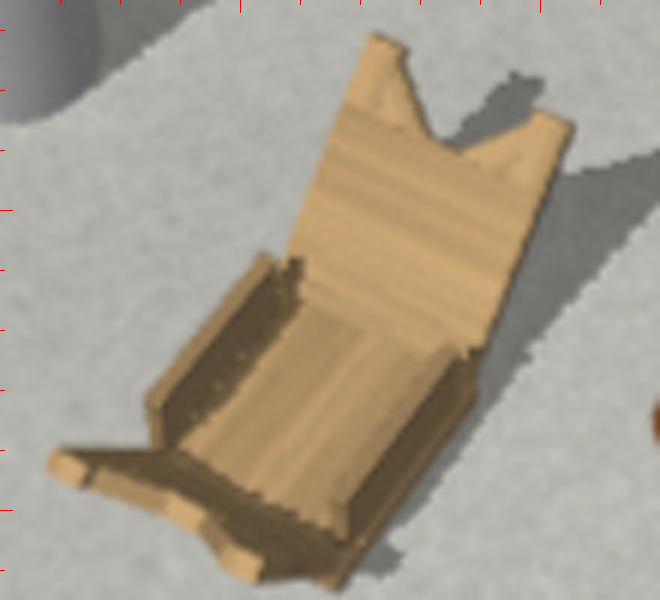

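View pics/bev.png

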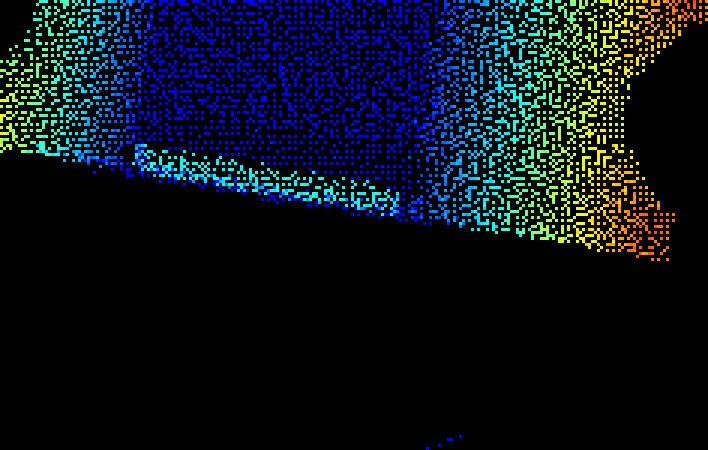

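```bash
cat >> h.py <<'E'
from scipy.spatial import cKDTree
from scipy.optimize import least_squares
def box_s(lo,hi,st=.0025):
    g=[np.arange(a,b+1e-9,st) for a,b in zip(lo,hi)];out=[]
    for k in range(3):
        for e in(lo[k],hi[k]):
            gg=list(g);gg[k]=np.array([e]);out.append(np.stack(np.meshgrid(*gg,indexing='ij'),-1).reshape(-1,3))
    return np.concatenate(out)
def panel(L):
    p=box_s((0,-.048,0),(L+.03,.048,.01))
    s=p[:,0]-L; hw=np.where(s<0,-1,np.minimum(.008+s,.032))
    keep=~(np.abs(p[:,1])<hw)
    extra=[]
    for s in np.arange(0,.03,.002):
        for t in(0,.0025,.005,.0075,.01):
            for sg in(-1,1): extra.append((L+s,sg*min(.008+s,.032),t))
    for y in np.arange(-.008,.0081,.002):
        for t in(0,.0025,.005,.0075,.01): extra.append((L,y,t))
    return np.concatenate([p[keep],extra])
PT,PS=panel(.084),panel(.050)
BS=np.concatenate([box_s((-.055,-.05,0),(.055,.05,.014)),box_s((-.04,.04,.014),(.04,.048,.05)),box_s((-.04,-.048,.014),(.04,-.04,.05))])
def pan(P,th,sg):
    x=.055+P[:,0]*np.cos(th)-P[:,2]*np.sin(th); z=.014+P[:,0]*np.sin(th)+P[:,2]*np.cos(th)
    return np.stack([sg*x,P[:,1],z],-1)
def fit_cradle(A,q0):
    def res(q):
        c,s=np.cos(q[2]),np.sin(q[2]); B=A.copy();B[:,:2]-=q[:2];B[:,2]-=q[5]
        B=np.stack([c*B[:,0]+s*B[:,1],-s*B[:,0]+c*B[:,1],B[:,2]],-1)
        M=np.concatenate([BS,pan(PT,q[3],1),pan(PS,q[4],-1)])
        return cKDTree(M).query(B)[0]
    r=least_squares(res,q0,loss='soft_l1',f_scale=.003,diff_step=1e-3,x_scale=[.01,.01,.1,.1,.1,.003])
    return r.x,np.sqrt(np.mean(r.fun**2)),np.median(r.fun)
def get_cloud(W,ctr,rad=.2):
    p=W.reshape(-1,3);p=p[~np.isnan(p[:,0])]
    return p[(p[:,2]>.011)&(p[:,2]<.135)&(np.hypot(p[:,0]-ctr[0],p[:,1]-ctr[1])<rad)]
E
python3 - <<'E'
from h import *
T=cloud("top",np.load("pics/top0.npy"));S=cloud("side",np.load("pics/side0.npy"))
T[:185]=np.nan;T[265:]=np.nan;T[:,:148]=np.nan;T[:,268:]=np.nan
S[:215]=np.nan;S[312:]=np.nan;S[:,:212]=np.nan;S[:,315:]=np.nan
c=T[222,222];print(c)
for q in([T],[S],[T,S]):
    A=np.concatenate([get_cloud(w,c) for w in q]); A=A[A[:,1]>-.1]
    print(len(A),A.min(0),A.max(0))
    for ini in(.6,.9):
      print(fit_cradle(A,np.array([c[0],c[1],-1.75,ini,ini,0.])))
# bystanders heights near
for n,W in(("T",cloud("top",np.load("pics/top0.npy"))),):
  for a in[(372,165),(437,212),(265,125),(150,135),(340,112),(232,290),(285,303)]: print(a,np.round(W[a[1],a[0]],3))
E
```

```text
[0.53738198 0.11637481 0.01475929]
4186 [0.46378799 0.01238918 0.01114884] [0.59706446 0.26459577 0.10495608]
(array([ 5.33735186e-01,  1.52784023e-01, -1.73993332e+00,  7.94986886e-01,
        9.04200898e-01,  1.22323001e-03]), np.float64(0.0016531835941471001), np.float64(0.0013890031410850167))
(array([ 5.33718841e-01,  1.52762489e-01, -1.73987389e+00,  7.95206293e-01,
        9.03519892e-01,  1.21805728e-03]), np.float64(0.001652848894953671), np.float64(0.0013933712359003843))
3568 [0.46476707 0.00582384 0.01100325] [0.72411085 0.26502894 0.10315968]
(array([ 0.53577361,  0.14344621, -1.69187298,  7.04664831,  0.62733989,
        0.01322022]), np.float64(0.034643377395364564), np.float64(0.002261187404302929))
(array([ 5.36099933e-01,  1.53988582e-01, -1.71110494e+00,  7.90780750e-01,
        8.99770333e-01, -1.83588689e-04]), np.float64(0.035263763966634276), np.float64(0.0018457085554023562))
7754 [0.46378799 0.00582384 0.01100325] [0.72411085 0.26502894 0.10495608]
(array([ 5.35279109e-01,  1.52887310e-01, -1.72588444e+00,  7.94388172e-01,
        9.04671231e-01,  8.17761065e-04]), np.float64(0.024258993209463488), np.float64(0.0016282213249043703))
(array([ 5.35281257e-01,  1.52880712e-01, -1.72582072e+00,  7.94603726e-01,
        9.05021364e-01,  8.13366130e-04]), np.float64(0.024257660957697484), np.float64(0.0016287500997009888))
(372, 165) [ 0.651 -0.229  0.086]
(437, 212) [ 0.542 -0.364  0.09 ]
(265, 125) [0.777 0.013 0.011]
(150, 135) [0.757 0.297 0.009]
(340, 112) [ 0.763 -0.157  0.12 ]
(232, 290) [0.379 0.094 0.003]
(285, 303) [ 0.348 -0.03   0.019]
```

```bash
cat >> h.py <<'E'
YAW=-1.73;C=np.array([.5348,.153])
def ax(yaw=None):
    y=YAW if yaw is None else yaw
    return np.array([np.cos(y),np.sin(y),0]),np.array([-np.sin(y),np.cos(y),0])
def cw(x,y,z):
    e,f=ax();return np.array([C[0],C[1],0])+x*e+y*f+np.array([0,0,z])
def rot(z,x):
    z=np.array(z)/np.linalg.norm(z);x=np.array(x)-np.dot(x,z)*z;x/=np.linalg.norm(x)
    return R.from_matrix(np.stack([x,np.cross(z,x),z],1)).as_rotvec()
def head(yaw,pitch,flip=1):  # tool heading yaw, pitch below horizontal; jaws horizontal
    h=np.array([np.cos(yaw),np.sin(yaw),0]);s=np.array([-np.sin(yaw),np.cos(yaw),0])*flip
    return rot(h*np.cos(pitch)-np.array([0,0,np.sin(pitch)]),s)
E
python3 - <<'E'
from h import *
T=cloud("top",np.load("pics/top0.npy"));S=cloud("side",np.load("pics/side0.npy"))
T[:185]=np.nan;T[265:]=np.nan;T[:,:148]=np.nan;T[:,268:]=np.nan
S[:215]=np.nan;S[312:]=np.nan;S[:,:212]=np.nan;S[:,315:]=np.nan
c=[.535,.153]
for q in([T],[S],[T,S]):
    A=np.concatenate([get_cloud(w,c) for w in q]); A=A[(A[:,1]>-.1)&(A[:,0]<.61)]
    r=fit_cradle(A,np.array([c[0],c[1],-1.73,.79,.9,0.]));print(np.round(r[0],4),r[1:])
def t(l,p,o):
    j=env.ik(p,o);print(l,None if j is None else np.round(j,2))
e,f=ax()
for fl in(1,-1):
  for nm,x,z in(("tall0",.16,.08),("tall1",.066,.11),("short0",-.13,.05),("short1",-.066,.07)):
    t((fl,nm),cw(x,0,z+.008),rot([0,0,-1],fl*f))
  for a in(0,.15,.25,.33):
    az=np.arctan2(-.2105,.4815)
    for daz in(-.4,0,.4):
      g=np.array([.4815,-.2105,.09]);h=np.array([np.cos(az+daz)*np.cos(a),np.sin(az+daz)*np.cos(a),-np.sin(a)])
      t((fl,"grasp",a,daz),g+.011*h,head(az+daz,a,fl))
    P=a+np.pi/2-np.arctan(.34)
    o=head(YAW,P,fl);zz=R.from_rotvec(o).as_matrix()[:,2]
    t((fl,"place",a),cw(0,0,.111)+.011*zz,o);t((fl,"above",a),cw(0,0,.25)+.011*zz,o)
E
```

```text
[ 5.3370e-01  1.5280e-01 -1.7399e+00  7.9500e-01  9.0420e-01  1.2000e-03] (np.float64(0.0016531720884275882), np.float64(0.0013896644604719378))
[ 5.3480e-01  1.5460e-01 -1.7379e+00  7.8750e-01  9.0920e-01 -3.0000e-04] (np.float64(0.0021408231885832593), np.float64(0.0015837791039289431))
[ 5.3430e-01  1.5320e-01 -1.7404e+00  7.9380e-01  9.0830e-01  8.0000e-04] (np.float64(0.0019658173310373064), np.float64(0.001537279878547404))
(1, 'tall0') [-0.01  0.35 -0.44  0.79  0.    1.72]
(1, 'tall1') [ 0.17  0.35 -0.34  0.88  0.    1.9 ]
(1, 'short0') [ 0.47  0.55 -0.18  0.84  0.    2.2 ]
(1, 'short1') [ 0.38  0.47 -0.25  0.84  0.    2.11]
(1, 'grasp', 0, -0.4) None
(1, 'grasp', 0, 0) None
(1, 'grasp', 0, 0.4) None
(1, 'place', 0) [ 0.42  0.53 -0.14  1.08 -0.27  2.18]
(1, 'above', 0) [ 0.42  0.44  0.09  1.4  -0.27  2.18]
(1, 'grasp', 0.15, -0.4) None
(1, 'grasp', 0.15, 0) None
(1, 'grasp', 0.15, 0.4) None
(1, 'place', 0.15) [ 0.36  0.47 -0.22  0.98 -0.15  2.1 ]
(1, 'above', 0.15) [ 0.36  0.38  0.02  1.3  -0.15  2.1 ]
(1, 'grasp', 0.25, -0.4) None
(1, 'grasp', 0.25, 0) None
(1, 'grasp', 0.25,
[... 639 characters left out ...]
 0.53 -0.14  1.08 -0.27 -0.96]
(-1, 'above', 0) [ 0.42  0.44  0.09  1.4  -0.27 -0.96]
(-1, 'grasp', 0.15, -0.4) None
(-1, 'grasp', 0.15, 0) None
(-1, 'grasp', 0.15, 0.4) None
(-1, 'place', 0.15) [ 0.36  0.47 -0.22  0.98 -0.15 -1.04]
(-1, 'above', 0.15) [ 0.36  0.38  0.02  1.3  -0.15 -1.04]
(-1, 'grasp', 0.25, -0.4) None
(-1, 'grasp', 0.25, 0) None
(-1, 'grasp', 0.25, 0.4) None
(-1, 'place', 0.25) [ 0.32  0.43 -0.27  0.91 -0.07 -1.09]
(-1, 'above', 0.25) [ 0.32  0.34 -0.03  1.24 -0.07 -1.09]
(-1, 'grasp', 0.33, -0.4) None
(-1, 'grasp', 0.33, 0) None
(-1, 'grasp', 0.33, 0.4) None
(-1, 'place', 0.33) [ 0.28  0.41 -0.31  0.86  0.   -1.13]
(-1, 'above', 0.33) [ 0.28  0.31 -0.06  1.19  0.   -1.13]
```

```bash
sed -i 's/^YAW=.*/YAW=-1.74;C=np.array([.5342,.1535])/' h.py; python3 - <<'E'
from h import *
az=np.arctan2(-.2105,.4815);n=0
for a in(0,.1,.2,.3,.4,.5,.6):
  for hh in(.07,.09,.11,.13,.15):
    row=[]
    for daz in np.arange(-2.0,2.01,.2):
      g=np.array([.4815,-.2105,hh]);y=az+daz;h=np.array([np.cos(y)*np.cos(a),np.sin(y)*np.cos(a),-np.sin(a)])
      for fl in(1,-1):
        j=env.ik(g+.011*h,head(y,a,fl))
        if j is not None: row.append((round(daz,1),fl,[float(x) for x in np.round(j,2)]))
    print(a,hh,[r[:2] for r in row]); 
    if row and n<12: print(row[0],row[-1]);n+=1
print(env.current_clock())
E
```

```text
0 0.07 [(np.float64(-1.8), 1), (np.float64(-1.8), -1), (np.float64(-1.6), 1), (np.float64(-1.6), -1), (np.float64(-1.4), 1), (np.float64(-1.4), -1), (np.float64(-1.2), 1), (np.float64(-1.2), -1), (np.float64(-1.0), 1), (np.float64(-1.0), -1), (np.float64(1.2), 1), (np.float64(1.2), -1), (np.float64(1.4), 1), (np.float64(1.4), -1), (np.float64(1.6), 1), (np.float64(1.6), -1), (np.float64(1.8), 1), (np.float64(1.8), -1)]
(np.float64(-1.8), 1, [0.05, 1.28, 0.22, 2.07, -0.88, -3.14]) (np.float64(1.8), -1, [-0.87, 1.28, 0.22, 2.07, 0.88, 0.0])
0 0.09 [(np.float64(-1.8), 1), (np.float64(-1.8), -1), (np.float64(-1.6), 1), (np.float64(-1.6), -1), (np.float64(-1.4), 1), (np.float64(-1.4), -1), (np.float64(-1.2), 1), (np.float64(-1.2), -1), (np.float64(-1.0), 1), (np.float64(-1.0), -1), (np.float64(1.2), 1), (np.float64(1.2), -1), (np.float64(1.4), 1), (np.float64(1.4), -1), (np.float64(1.6), 1), (np.float64(1.6), -1), (np.float64(1.8), 1), (np.float64(1.8), -1)]
(np.float64(-1.8), 1, [0.05, 1.25, 0.2, 2.09, -0.88, -3.14]) (np.float64(1.8), -1, [-0.87, 1.25, 0.2, 2.09, 0.88, 0.0])
0 0.11 [(np.
[... 22126 characters left out ...]
.6), -1), (np.float64(-1.4), 1), (np.float64(-1.4), -1), (np.float64(-1.2), 1), (np.float64(-1.2), -1), (np.float64(-1.0), 1), (np.float64(-1.0), -1), (np.float64(-0.8), 1), (np.float64(-0.8), -1), (np.float64(-0.6), 1), (np.float64(-0.6), -1), (np.float64(-0.4), 1), (np.float64(-0.4), -1), (np.float64(0.4), 1), (np.float64(0.4), -1), (np.float64(0.6), 1), (np.float64(0.6), -1), (np.float64(0.8), 1), (np.float64(0.8), -1), (np.float64(1.0), 1), (np.float64(1.0), -1), (np.float64(1.2), 1), (np.float64(1.2), -1), (np.float64(1.4), 1), (np.float64(1.4), -1), (np.float64(1.6), 1), (np.float64(1.6), -1), (np.float64(1.8), 1), (np.float64(1.8), -1), (np.float64(2.0), 1), (np.float64(2.0), -1)]
0.1
```

```bash
cat >> h.py <<'E'
def push(sg,L,th0,z0):
    e,f=ax();o=rot([0,0,-1],f)
    xs=.055+L*np.cos(th0)+.011+.018
    env.move_to(cw(sg*xs,0,.24),o)
    env.move_straight(cw(sg*xs,0,z0),speed=.25)
    f0=env.current_force()
    for th in np.linspace(th0,1.42,4):
        g=env.move_straight(cw(sg*(.055+L*np.cos(th)+.011),0,z0+L*(np.sin(th)-np.sin(th0))),speed=.07,guard=30)
        print("th",round(th,2),g,np.round(env.current_force()-f0,1))
        if g: return
    g=env.move_straight(cw(sg*.059,0,z0+L*(1-np.sin(th0))),speed=.03,guard=14)
    p=env.current_ee_pos();e,f=ax();print("end",g,"x",np.dot(p-cw(0,0,0),e),"z",p[2],np.round(env.current_force()-f0,1),env.current_clock())
def snap(tag):
    for n in("side","top"):
        p,d=env.snapshot(n);cv2.imwrite(f"pics/{n}{tag}.png",p[:,:,::-1]);np.save(f"pics/{n}{tag}.npy",d)
E
python3 - <<'E'
from h import *
env.grip(.07); print(env.current_clock(),env.current_gripper_width())
push(1,.114,.79,.060)
snap(1)
crop("pics/side1.png","pics/s1.png",190,140,350,320,4)
print(env.current_clock())
E
```

```text
0.4083 0.06997704787194446
th 0.79 False [ 0.3 -2.7  1.6]
th 1.0 False [-0.3  0.4  0.2]
th 1.21 False [-1.1 -1.2 -0.1]
th 1.42 False [-0.4 -1.  -0.1]
end True x 0.06671524845816279 z 0.09236548734695621 [ 0.5 -2.   0.2] 5.7417
5.8417
```

View pics/s1.png

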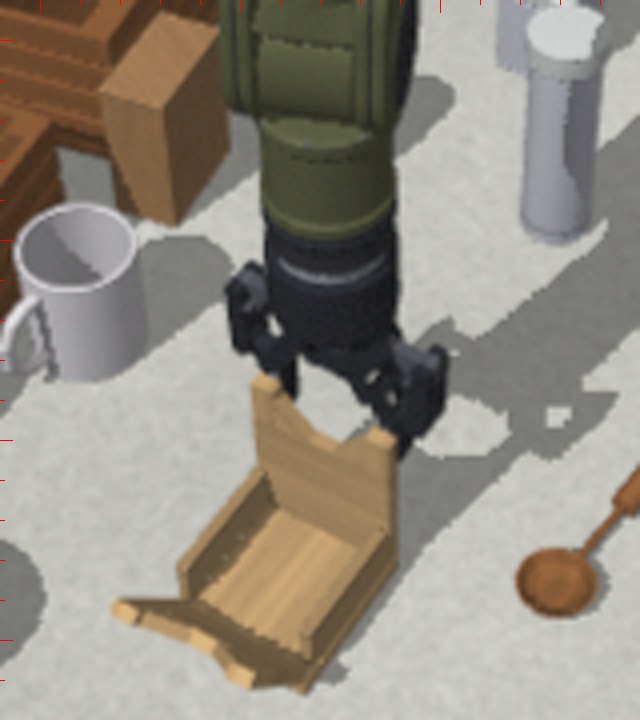

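```bash
python3 - <<'E'
from h import *
e,f=ax()
z=env.current_ee_pos()[2]
g=env.move_straight(cw(.060,0,z),speed=.02,guard=20)
print(g,np.dot(env.current_ee_pos()-cw(0,0,0),e),env.current_force())
env.move_straight(cw(.10,0,z),speed=.2)
env.move_straight(cw(.10,0,.24),speed=.3)
push(-1,.08,.905,.040)
z=env.current_ee_pos()[2]
g=env.move_straight(cw(-.060,0,z),speed=.02,guard=20)
print(g,np.dot(env.current_ee_pos()-cw(0,0,0),e),env.current_force())
env.move_straight(cw(-.10,0,z),speed=.2)
env.move_straight(cw(-.12,0,.24),speed=.3)
az=-1.41;a=.25
h=np.array([np.cos(az)*np.cos(a),np.sin(az)*np.cos(a),-np.sin(a)])
g=np.array([.4815,-.2105,.09])
env.grip(.085)
print(env.current_clock())
snap(2)
crop("pics/side2.png","pics/s2.png",190,140,350,320,4)
T=cloud("top",np.load("pics/top2.npy"));S=cloud("side",np.load("pics/side2.npy"))
for n,w in(("T",T),("S",S)):
    p=w.reshape(-1,3);p=p[~np.isnan(p[:,0])];b=p-cw(0,0,0);lx=b@e;ly=b@f
    for nm,lo,hi,zl in(("tall",.02,.09,.03),("short",-.09,-.02,.025)):
        m=(lx>lo)&(lx<hi)&(abs(ly)<.036)&(p[:,2]>zl)&(p[:,2]<.135)
        if m.sum()>5:
            c=np.polyfit(p[m,2],lx[m],1);print(n,nm,m.sum(),"dx/dz",c[0],"x at .08",np.polyval(c,.08),p[m,2].max())
for fl in(1,-1):
  for s in(.10,):
    o=head(az,a,fl); j=env.ik(g+.011*h-s*h,o);j2=env.ik(g+.011*h,o); print(fl,np.round(j,2) if j is not None else None,np.round(j2,2) if j2 is not None else None)
E
```

```text
True 0.06719942311750139 [ 0.45487386 -1.06536986  2.62270135]
th 0.9 False [ 0.2 -0.1  1.3]
th 1.08 False [ 0.4 -0.3 -0.8]
th 1.25 False [ 1.5 -1.3  0.8]
th 1.42 False [-0.2 -1.3  1.5]
end True x -0.06573261327518941 z 0.05702016308784834 [1.6 2.  2.1] 11.0083
False -0.06558016011764844 [ 0.3974572  16.74917119 -4.53126294]
12.8833
T tall 357 dx/dz -0.06391870929104733 x at .08 0.05419971333184539 0.1327154685033235
T short 341 dx/dz -0.08323151217026752 x at .08 -0.047777696114862725 0.09758076971945029
S tall 581 dx/dz 0.03709810173500111 x at .08 0.045273901167117464 0.13055798628353577
S short 398 dx/dz 0.06616812905948452 x at .08 -0.05283920025061163 0.09603481259019298
1 [ 0.39  0.74 -0.59  0.98 -1.23  2.33] [ 0.18  0.67 -0.8   0.16 -1.32  1.64]
-1 [ 0.39  0.74 -0.59  0.98 -1.23 -0.81] [ 0.18  0.67 -0.8   0.16 -1.32 -1.51]
```

View pics/s2.png

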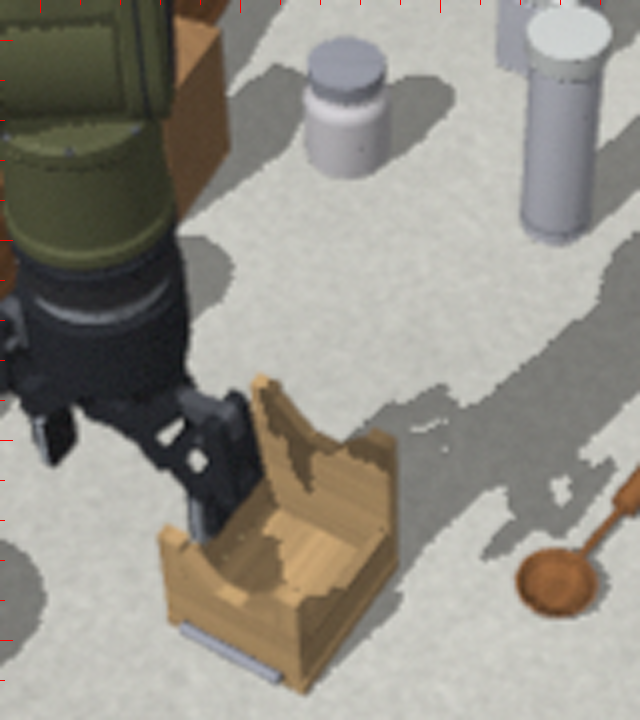

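```bash
python3 - <<'E'
from h import *
az=-1.41;a=.25
h=np.array([np.cos(az)*np.cos(a),np.sin(az)*np.cos(a),-np.sin(a)])
g=np.array([.4815,-.2105,.09])
o=head(az,a,1)
p=env.current_ee_pos();p[2]=.34
env.move_straight(p,speed=.3)
for zz in(.26,.22,.125,0):
    j=env.ik(g+.011*h+[0,0,zz],o); print(zz,None if j is None else np.round(j,2))
env.move_to(g+.011*h+[0,0,.22],o)
print(env.current_clock(),np.round(env.current_joint_pos(),2))
snap(3);crop("pics/side3.png","pics/s3.png",230,60,430,320,3)
E
```

```text
0.26 [ 0.18  0.23 -0.54  0.86 -1.32  1.64]
0.22 [ 0.18  0.28 -0.6   0.76 -1.32  1.64]
0.125 [ 0.18  0.42 -0.72  0.49 -1.32  1.64]
0 [ 0.18  0.67 -0.8   0.16 -1.32  1.64]
15.25 [ 0.18  0.28 -0.6   0.76 -1.32  1.64]
```

View pics/s3.png

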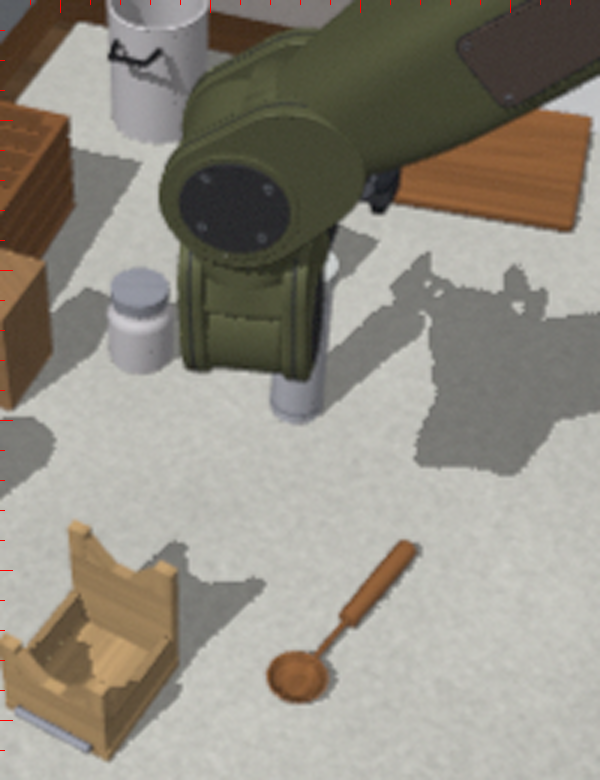

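View pics/top3.png

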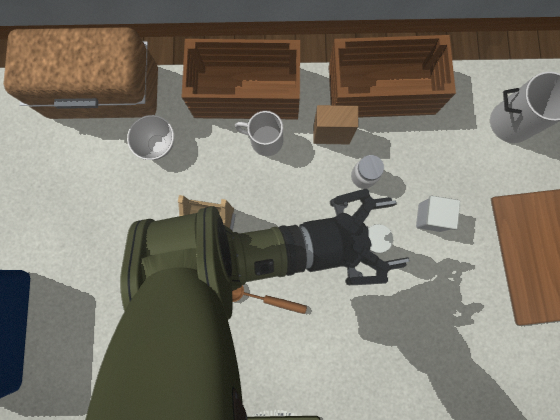

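```bash
python3 - <<'E'
from h import *
T=cloud("top",np.load("pics/top3.npy"));S=cloud("side",np.load("pics/side3.npy"))
p=np.concatenate([T.reshape(-1,3),S.reshape(-1,3)]);p=p[~np.isnan(p[:,0])]
p=p[(p[:,2]>.16)&(p[:,0]>.3)&(p[:,0]<.6)&(p[:,1]>-.2)&(p[:,1]<.3)]
for y0 in np.arange(-.15,.2,.03):
    q=p[(p[:,1]>=y0)&(p[:,1]<y0+.03)]
    if len(q)>3: print(round(y0,2),len(q),"x",np.percentile(q[:,0],[1,99]).round(3),"z",np.percentile(q[:,2],[1,99]).round(3))
q=p[(p[:,2]<.36)&(p[:,1]>0)];print(np.percentile(q,[1,99],axis=0).round(3) if len(q) else 0)
E
```

```text
-0.15 1587 x [0.401 0.541] z [0.317 0.352]
-0.12 1086 x [0.427 0.532] z [0.33  0.381]
-0.09 1056 x [0.423 0.496] z [0.346 0.386]
-0.06 1035 x [0.418 0.49 ] z [0.356 0.396]
-0.03 1107 x [0.414 0.485] z [0.363 0.408]
0.0 5715 x [0.314 0.474] z [0.383 0.668]
0.03 9583 x [0.315 0.485] z [0.393 0.678]
0.06 8270 x [0.311 0.481] z [0.444 0.676]
0.09 10578 x [0.303 0.475] z [0.374 0.666]
0.12 2049 x [0.405 0.478] z [0.372 0.568]
[[0.39  0.073 0.353]
 [0.463 0.12  0.36 ]]
```

```bash
cat >> h.py <<'E'
AZ=-1.2;AL=.3
HH=np.array([np.cos(AZ)*np.cos(AL),np.sin(AZ)*np.cos(AL),-np.sin(AL)])
G=np.array([.4815,-.2105,.09]);OG=head(AZ,AL,1)
E
python3 - <<'E'
from h import *
for zz in(.22,.12,.05,0):
    j=env.ik(G+.011*HH+[0,0,zz],OG); print(zz,None if j is None else np.round(j,2))
env.move_straight(G+.011*HH+[0,0,.22],rotation=OG,speed=.1)
env.move_straight(G+.011*HH+[0,0,.10],speed=.2,guard=15)
snap(4);crop("pics/top4.png","pics/t4.png",120,160,480,320,2)
print(env.current_clock(),env.current_ee_pos(),np.round(env.current_joint_pos(),2))
T=cloud("top",np.load("pics/top4.npy"));S=cloud("side",np.load("pics/side4.npy"))
p=np.concatenate([T.reshape(-1,3),S.reshape(-1,3)]);p=p[~np.isnan(p[:,0])]
p=p[(p[:,2]>.16)&(p[:,0]>.3)&(p[:,0]<.6)&(p[:,1]>-.2)&(p[:,1]<.3)]
for y0 in np.arange(-.15,.2,.03):
    q=p[(p[:,1]>=y0)&(p[:,1]<y0+.03)]
    if len(q)>3: print(round(y0,2),len(q),"x",np.percentile(q[:,0],[1,99]).round(3),"z",np.percentile(q[:,2],[1,99]).round(3))
for w in (T,S):
    m=(w[...,2]>.174)&(w[...,2]<.19)&(abs(w[...,0]-.48)<.035)&(abs(w[...,1]+.21)<.035)
    q=w[m];print(len(q),q.min(0) if len(q) else 0,q.max(0) if len(q) else 0)
E
```

```text
0.22 [ 0.15  0.08 -0.89 -0.02 -1.2   0.93]
0.12 [ 0.15  0.3  -1.05 -0.38 -1.2   0.93]
0.05 [ 0.15  0.5  -1.12 -0.66 -1.2   0.93]
0 [ 0.15  0.66 -1.16 -0.86 -1.2   0.93]
17.075 [ 0.48614674 -0.22016763  0.18779782] [ 0.15  0.35 -1.07 -0.46 -1.2   0.93]
-0.15 1161 x [0.389 0.533] z [0.197 0.261]
-0.12 1192 x [0.4   0.518] z [0.21  0.271]
-0.09 1006 x [0.391 0.472] z [0.23  0.278]
-0.06 956 x [0.377 0.457] z [0.243 0.288]
-0.03 1122 x [0.301 0.447] z [0.254 0.536]
0.0 3829 x [0.3   0.429] z [0.272 0.556]
0.03 3780 x [0.301 0.429] z [0.282 0.548]
0.06 3996 x [0.301 0.429] z [0.275 0.532]
0.09 2268 x [0.301 0.418] z [0.251 0.456]
661 [ 0.45407861 -0.23887432  0.17455452] [ 0.51402482 -0.17714039  0.18630424]
143 [ 0.45830634 -0.23942483  0.17411323] [ 0.50998014 -0.19720253  0.18399723]
```

View pics/t4.png

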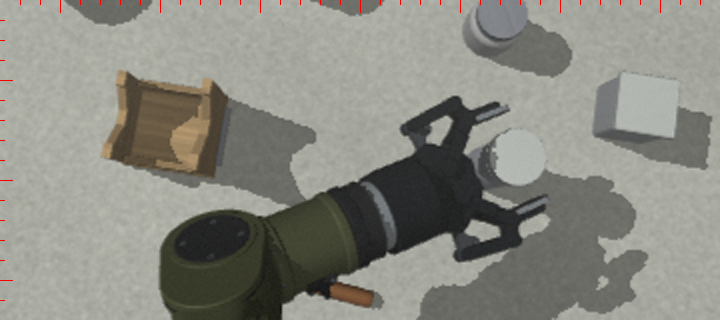

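View pics/side4.png

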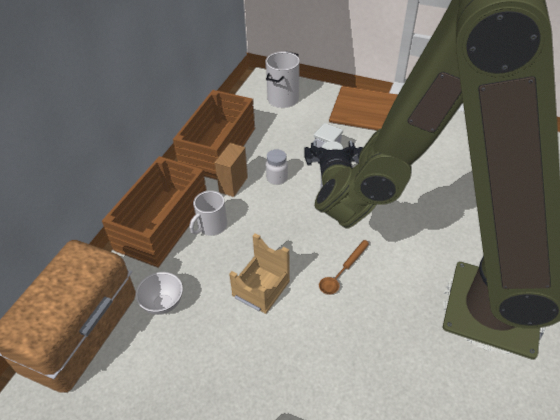

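```bash
python3 - <<'E'
from h import *
print(env.move_straight(G+.011*HH,speed=.12,guard=15))
f0=env.current_force()
env.grip(.045,40)
print("w",env.current_gripper_width(),env.current_clock(),np.round(env.current_force()-f0,1))
env.move_straight(G+.011*HH+[0,0,.03],speed=.1)
print("w",env.current_gripper_width(),np.round(env.current_force()-f0,1))
env.move_straight(G+.011*HH+[0,0,.19],speed=.25)
P=AL+np.pi/2-np.arctan(.34);o=head(YAW,P,1);zz=R.from_rotvec(o).as_matrix()[:,2]
for z in(.30,.25,.14,.111):
    j=env.ik(cw(0,0,z)+.011*zz,o);print(z,None if j is None else np.round(j,2))
snap(5);print(env.current_clock(),np.round(env.current_joint_pos(),2))
crop("pics/top5.png","pics/t5.png",300,140,480,320,4)
E
```

```text
False
w 0.04875605954407742 18.475 [-2.4  3.4  4. ]
w 0.04905346196176031 [-1.3  2.1 -1.9]
0.3 [ 0.29  0.31  0.06  1.33 -0.02  2.03]
0.25 [ 0.29  0.32 -0.05  1.21 -0.02  2.03]
0.14 [ 0.29  0.39 -0.25  0.95 -0.02  2.03]
0.111 [ 0.29  0.41 -0.29  0.88 -0.02  2.03]
19.8167 [ 0.15  0.14 -0.95 -0.12 -1.2   0.93]
```

View pics/side5.png

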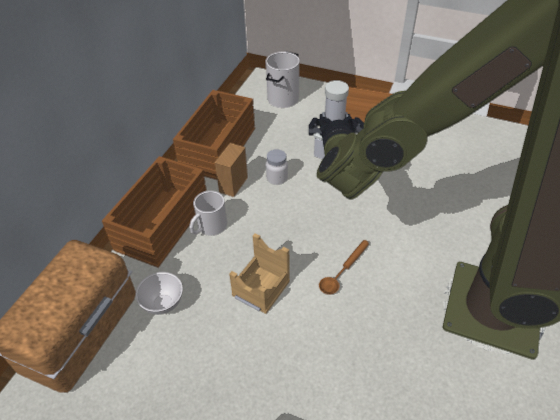

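View pics/t5.png

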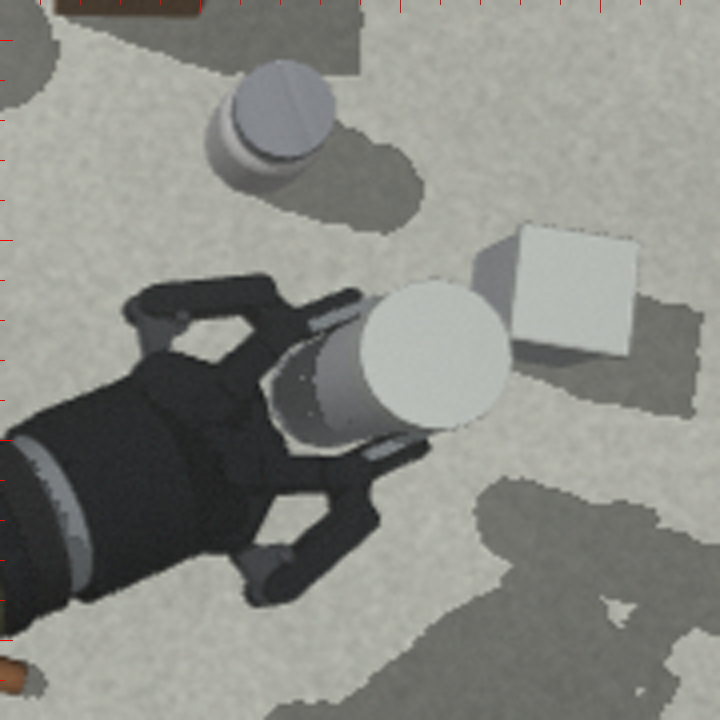

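```bash
cat >> h.py <<'E'
def can_axis(W,ctr,adir,zr=.13):
    """points near expected axis; crude report of axis via fit of cylinder r=.025"""
    p=W.reshape(-1,3);p=p[~np.isnan(p[:,0])];d=p-ctr;s=d@adir;rad=np.linalg.norm(d-np.outer(s,adir),axis=1)
    m=(abs(s)<.105)&(rad<.04)&~((abs(s)<.03))  # skip finger zone
    p=p[m];s=s[m]
    body=p[(s<.063)]
    e,f=ax();Y=body-ctr
    up=np.cross(adir,f);up*=np.sign(up[2])
    t,ly,lz=Y@adir,Y@f,Y@up
    def res(q): return np.hypot(ly-q[0]-q[1]*t,lz-q[2]-q[3]*t)-.025
    r=least_squares(res,[0,0,0,0],loss='soft_l1',f_scale=.002)
    t2=(p-ctr)@adir
    return r.x,np.median(abs(r.fun)),len(body),np.percentile(t2,[.5,99.5]),t2.min(),t2.max()
E
python3 - <<'E'
from h import *
P=AL+np.pi/2-np.arctan(.34);o=head(YAW,P,1);zz=R.from_rotvec(o).as_matrix()[:,2]
env.move_to(cw(0,0,.32)+.011*zz,o)
env.move_straight(cw(0,0,.20)+.011*zz,speed=.2,guard=15)
snap(6);print(env.current_clock(),env.current_gripper_width())
e,f=ax();k=np.arctan(.34);ad=np.cos(k)*e+np.array([0,0,np.sin(k)])
for n in("top","side"):
    print(n,can_axis(cloud(n,np.load(f"pics/{n}6.npy")),cw(0,0,.20),ad))
crop("pics/side6.png","pics/s6.png",190,140,370,320,4);crop("pics/top6.png","pics/t6.png",120,140,300,290,4)
E
```

```text
22.05 0.04879483398243222
top (array([-1.33472468e-06, -1.33807976e-03,  3.80321849e-04, -1.98177190e-03]), np.float64(0.0005200634374175235), 427, array([-0.01508748,  0.09121521]), np.float64(-0.08800127647289457), np.float64(0.09168023798244532))
side (array([ 0.00142757,  0.00586352, -0.00113484,  0.00658962]), np.float64(0.0011484009455996862), 765, array([-0.09213879,  0.08693938]), np.float64(-0.09230731007898352), np.float64(0.08836549994566231))
```

View pics/s6.png

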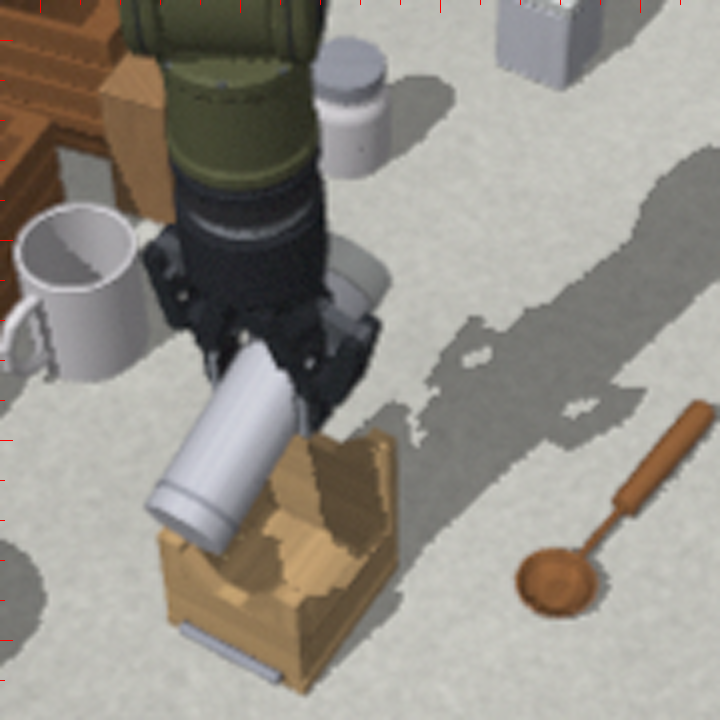

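View pics/t6.png

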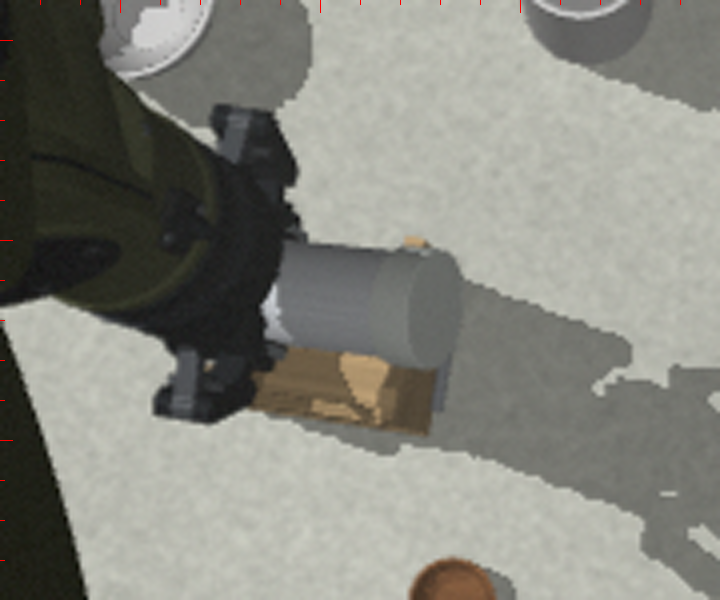

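```bash
python3 - <<'E'
from h import *
P=AL+np.pi/2-np.arctan(.34);o=head(YAW,P,1);zz=R.from_rotvec(o).as_matrix()[:,2]
print(env.move_straight(cw(0,0,.121)+.011*zz,speed=.12,guard=8),env.current_ee_pos())
env.dwell(.2);f0=env.current_force()
g=env.move_straight(cw(0,0,.104)+.011*zz,speed=.015,guard=4)
print(g,env.current_ee_pos()-(cw(0,0,.111)+.011*zz),np.round(env.current_force()-f0,1),np.round(env.current_torque(),2),env.current_clock())
snap(7)
e,f=ax();k=np.arctan(.34);ad=np.cos(k)*e+np.array([0,0,np.sin(k)])
for n in("top","side"):
    print(n,can_axis(cloud(n,np.load(f"pics/{n}7.npy")),cw(0,0,.111),ad))
crop("pics/side7.png","pics/s7.png",190,140,370,320,4)
E
```

```text
False [0.53484706 0.15341651 0.11076157]
True [-8.54261436e-05  5.69446983e-05  1.04643634e-03] [0.3 1.7 5.7] [0.07 0.   0.01] 23.7333
top (array([-0.00497076,  0.08168602, -0.00140899,  0.02714275]), np.float64(0.0010452277432053975), 450, array([-0.07729706,  0.09137996]), np.float64(-0.08709594737622695), np.float64(0.0916782392199695))
side (array([ 0.00049193,  0.00570178, -0.0013194 ,  0.00172456]), np.float64(0.0013739644683764159), 797, array([-0.09221646,  0.08707807]), np.float64(-0.09262210781620984), np.float64(0.08804126494971375))
```

View pics/s7.png

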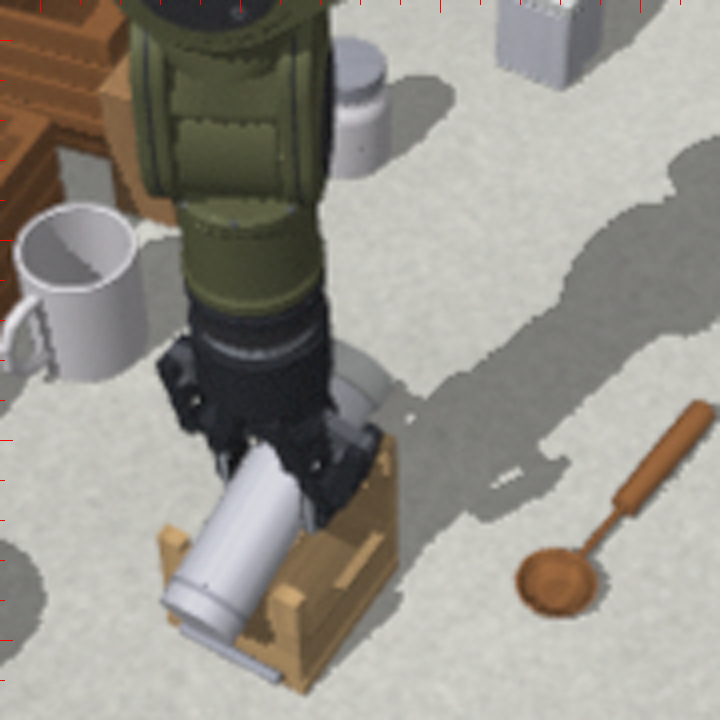

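```bash
python3 - <<'E'
from h import *
p=env.current_ee_pos()
g=env.move_straight(p-[0,0,.0015],speed=.01,guard=8)
print(g,env.current_ee_pos()-p,np.round(env.current_force(),1),env.current_torque().round(2))
env.grip(.054,20);env.grip(.066);env.grip(.085)
print(env.current_gripper_width())
zt=R.from_rotvec(env.current_eef_rot()).as_matrix()[:,2]
q=env.current_ee_pos();print(env.move_straight(q-.10*zt,speed=.08,guard=8))
q=env.current_ee_pos();q[2]=.34;env.move_straight(q,speed=.3)
env.move_to([.35,-.15,.34],env.current_eef_rot())
env.dwell(.5);snap(8);print(env.current_clock())
e,f=ax();k=np.arctan(.34);ad=np.cos(k)*e+np.array([0,0,np.sin(k)])
for n in("top","side"):
    print(n,can_axis(cloud(n,np.load(f"pics/{n}8.npy")),cw(0,0,.111),ad))
crop("pics/side8.png","pics/s8.png",190,180,350,320,4);crop("pics/top8.png","pics/t8.png",120,150,300,280,4)
E
```

```text
True [8.51980234e-05 3.04752921e-05 6.77029221e-06] [-1.3 -0.   4.8] [-0.02  0.14 -0.05]
0.08524693314208806
False
28.8333
top (array([-0.00119533,  0.00088504,  0.000121  ,  0.00120793]), np.float64(0.000783214793052732), 1051, array([-0.08772861,  0.09135653]), np.float64(-0.09030383217193912), np.float64(0.09200867398284943))
side (array([-9.28106412e-05, -1.83183863e-03, -1.35990421e-03, -3.16965728e-03]), np.float64(0.0014515514303666942), 1132, array([-0.09193827,  0.0866677 ]), np.float64(-0.09241240342785313), np.float64(0.08790805552522996))
```

View pics/s8.png

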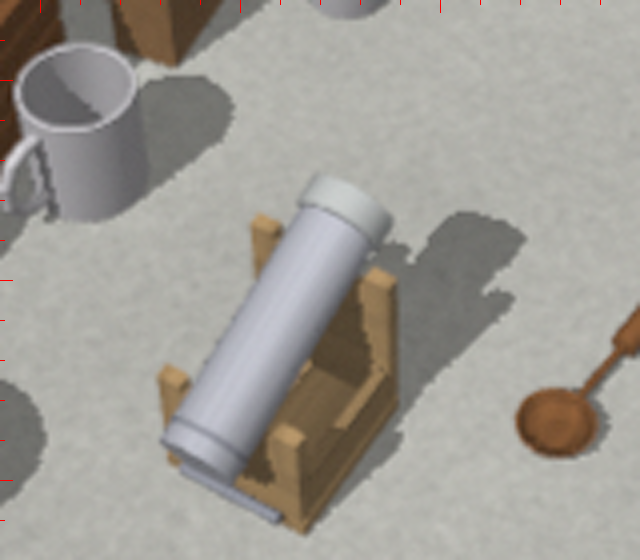

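View pics/t8.png

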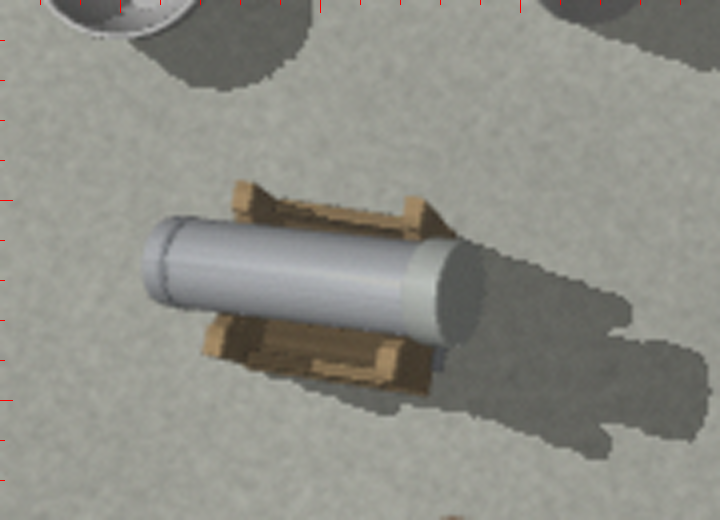

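View pics/side8.png

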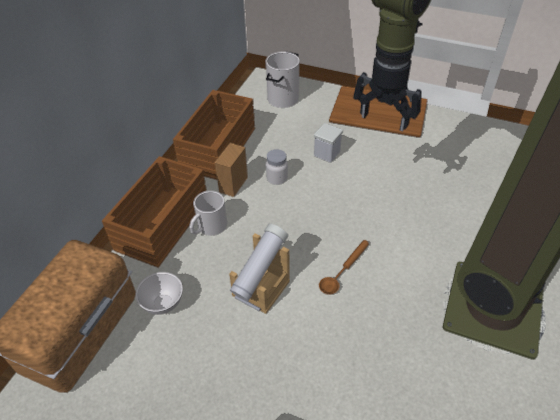

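```bash
python3 - <<'E'
from workcell import env
env.job_done();print(env.current_clock())
E
```

```text
the job is handed in; nothing more can be done
the job is handed in; nothing more can be done
```

I folded both end panels up to their hard stops. Then I laid the canister across the two notches, lid end over the taller panel, let go and moved the arm clear. The job was handed in at about 29 s on the robot clock.

**Panels:** The pushes stopped with the fingers 66.7 mm (taller) and 65.7 mm (shorter) from the cradle centre; about 66 mm is expected when upright. A second push, up to about 20 N on the taller panel and 17 N on the shorter, moved neither. The line fits to the panel faces disagreed in sign between the two cameras and read up to about 5° off vertical. I relied on the contact positions and the pictures, where both panels look upright.

**Canister:** After release both cameras put its axis within about 1.5 mm of the nominal line, with the slope within about 0.003 of 0.34. It is centred along its length to about 1–3 mm.

**Setting down:** First contact came about 1 mm above the nominal height. A further press did not move it down, and it settled into the notches on release.

**Failed check:** While the gripper was still holding the canister in the notches, the top camera's axis fit was unreliable, probably because the hand covered much of it. The side camera agreed with the nominal position at that moment, and both did after release.

**Other things:** The bystanders look unmoved in the last pictures; I did not measure their positions again.

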